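# Put the turning kit back in its fitted tray

### The arm

A 7-joint arm with a two-finger parallel gripper is mounted at the origin on a cart in front of the work surface, level with it; the furniture and walls round the work are solid. World frame = base frame: x ahead of the robot, y to its left, z up, the work surface at z = 0. Lengths are in m, angles in rad, forces in N, time in s.
With the tool pointing down it reaches from about 0.4 to 0.85 m from the base axis. Payload 10.4 kg.
Tool frame: the origin (TCP) lies on the centre line of the jaws, within the pads' length; the fingertips stand 17 mm ahead of it and the grasp point (between the pads) lies 2 mm behind it; z points along the fingers, y is the line along which they close (so a half turn about z gives the same grasp; the last joint's range is limited). The gripper opens to 85 mm and grips with 20 to 120 N. Pads are 22 mm wide; open, the fingers measure 114 mm over their backs; the gripper's body (76 mm by 85 mm) begins 54 mm behind the grasp point. The pads swing forward as they close: fully open they stand 13 mm farther back than shut.
Start: joints at [1.285, 0.332, -0.065, 1.46, 0.022, 1.35, -0.088], TCP at [0.162, -0.604, 0.248] pointing down, gripper open.
Joint ranges: [-2.6, 2.6], [-0.5, 2.12], [-1.47, 1.34], [0.16, 2.42], [-1.27, 4.41], [0.06, 2.06], [-2.6, 2.6]. Speed limits (rad/s): [2.22, 2.22, 2.79, 2.79, 3.14, 3.14, 3.14].

### API

Orientations are given as a unit quaternion [x, y, z, w].
In Python, from workcell import sensors, imaging, order, spotter gives the robot as it stands. The module is installed in compiled form; this text tells all that it offers.
- The arm moves only by the shell command python3 -m inch 'ROWS' [FORCE]. ROWS is JSON, a list that holds one entry, the list of rows, each a list of 7 numbers: the shift along the tool's x, y, z in m, then the turn, a rotation vector about the tool's x, y, z in rad, then the closure, from -1 (fully open) to 1 (shut). In form: [[[x, y, z, ax, ay, az, hand], ...]]. A call has 1 to 10 rows; each row is the pose to reach, as a shift and turn from the pose commanded when the call began, along the tool's axes at that moment; what a row does not reach only later rows make up. A row lasts 1/10 s, in which the tool goes at most 50 mm and 8.59 degrees, less where a joint would pass 70% of its speed; a pose out of reach is approached as far as the arm can. A call with a gripper value outside its range is refused whole. The fingers move at their own pace and stop on an object; FORCE is the grip in N (left out, the last holds). Time passes only in rows, so rows that repeat a pose let the fingers close. It gives the time, the measured TCP pose, the force, the opening and the grip force at its end, in the units of the state.
- sensors.get_obs(): the state, without advancing time (a new reading comes with each control period).
- imaging.camera(name): name is "scene" or "top"; returns the picture (400x640x3 uint8, blue, green, red); there is no depth.
- imaging.calibration(name): a dict with "mtx" (3x3 intrinsics, pixels), "D" ([k1, k2, p1, p2, k3] as OpenCV has them; the pictures are not rectified), "R" (3x3) and "t" (3): a world point X has camera coordinates R X + t. Camera axes: x right, y down, z forward; pixel columns grow to the right and rows downward; lengths in m; the calibration is good to about 2 mm. A picture is of the moment at which its call begins. calibration takes no time and is no camera call.
- order.hand_in(): hands the job in; it is judged then, once.
Trained networks look in the newest picture that a camera, given by its name, has taken for a name from the list of things; names that differ only in an ending like _2 or _b are one class to them, and where a whole thing is asked for, a point or a joint stands for the part that bears it (a point fixed in the world has none). Each returns a list of dicts, best first, with "conf" (0 to 1); they miss things now and then, are a little off and sometimes report something else, mostly with a low value. They report only what shows in the picture. A call takes as long as a camera call.
- spotter.look_for(label, camera): "pixel" ([column, row] in pixels, amid what is visible of it).
The state is a dict: "clock": time; "joint_pos": joint angles; "joint_velocities": joint speeds; "tau": joint torques, N m; "position": TCP position; "ee_rot": TCP orientation; "ft_force": force on the tool from outside, world axes, zero at the start; "torque": the same for the moment, N m; "grip_width": opening from 0.0 (shut) to 1.0 (fully open); "grasp_force": force on a finger pad.
Only numpy, scipy, OpenCV 4.12 (cv2) and the standard library are available. Lean on these libraries where they do the work, as an engineer would, in place of code of your own. Each camera call takes 0.05 s, during which the arm holds its last target. There are 200 camera calls.

### The job

The small things used for the last job at the lathe are still lying about on the worktop. Put the loupe, the collet, the abrasive stick and the block of wax each back into the recess of the kit tray that is cut for it: the loupe standing in the large round recess, the collet standing in the small round one, the stick lying along the long narrow slot and the wax lying lengthwise in the wide rectangular one, every one flat on the floor of its recess, let go and still.

Things in the scene. Friction and masses are not known exactly. Their poses are not given: they have to be found in the camera images.
- loupe: Black eye loupe, a round cup standing upright, open wide end up: 33 mm high, barrel 32 mm across up to 17 mm height, widening to 39 mm at the rim; 40 g. Origin: centre of its underside; z up along its axis. Grip it across the rim or barrel in any direction.
- collet: Steel lathe collet standing upright, slotted head up: 37 mm high, head 19 mm across (treat it as a solid 19 mm cylinder over its whole height); 30 g. Origin: centre of its underside; z up along its axis. Grip it in any direction.
- stone: Blue abrasive stick lying flat, 59 mm long (its y), 12 mm wide (its x), 12 mm high; 30 g. Origin: centre of its underside; z up. Its two ends are alike. Grip it across its 12 mm width.
- wax_block: Dark brown block of wax lying flat, 48 mm long (its y), 30 mm wide (its x), 22 mm high; 60 g. Origin: centre of its underside; z up. Its two ends are alike. Grip it across its 30 mm width.
- tray: Fixed aluminium kit tray, 164 mm (x) by 184 mm (y), rim 14 mm high, holding the four tiles two by two; origin: centre of its underside. Surroundings: to its right (y below -0.05) stands a lathe up to 0.26 m high, behind it a wall cabinet overhangs from x = 0.65 m at 0.4 to 0.6 m above the worktop: carry low (about 0.1 m) and keep the wrist clear of both.
- tile_loupe: Black tile fixed in the tray, 74 mm (x) by 84 mm (y). Origin: centre of its underside, below the recess's centre; z up. It has the large round recess, 46 mm across, for the loupe. Recess floor (tan cork) 4 mm, tile top 9 mm above the origin (recess 5 mm deep, so grip low things above that); tray rim 14 mm above the worktop.
- tile_collet: Black tile fixed in the tray, 74 mm (x) by 84 mm (y). Origin: centre of its underside, below the recess's centre; z up. It has the small round recess, 30 mm across, for the collet. Recess floor (tan cork) 4 mm, tile top 9 mm above the origin (recess 5 mm deep, so grip low things above that); tray rim 14 mm above the worktop.
- tile_stone: Black tile fixed in the tray, 74 mm (x) by 84 mm (y). Origin: centre of its underside, below the recess's centre; z up. Long narrow slot for the stick, 70 mm (y) by 23 mm (x). Recess floor (tan cork) 4 mm, tile top 9 mm above the origin (recess 5 mm deep, so grip low things above that); tray rim 14 mm above the worktop.
- tile_wax: Black tile fixed in the tray, 74 mm (x) by 84 mm (y). Origin: centre of its underside, below the recess's centre; z up. Wide rectangular recess for the wax, 60 mm (y) by 41 mm (x). Recess floor (tan cork) 4 mm, tile top 9 mm above the origin (recess 5 mm deep, so grip low things above that); tray rim 14 mm above the worktop.

How it is judged:
By the outcome, as a careful person would: the job done as asked, in the order asked, and still so for the second after the job is handed in, with the robot touching nothing.
It also fails if it takes over 99 s, if anything falls off the work surface, if the arm or the gripper's body presses on something with over 40 N, if the wrist force passes 120 N, or if a joint passes its speed limit or range.

## Working session

There is one attempt and no reset: what is moved stays moved. The work goes in short steps, Python scripts to look and compute and a shell command to move; the robot and the scene stay as the last step left them, time stands still between calls to the robot, and variables do not carry over. Pictures are saved under pics/ and viewed, at most 14 in all, crops included, and the job is handed in when it is done.

```bash
mkdir -p pics; python3 - <<'E'
from workcell import sensors, imaging, spotter
import cv2
o=sensors.get_obs()
for k in o: print(k,o[k])
for c in("scene","top"):
    cv2.imwrite(f"pics/{c}0.png",imaging.camera(c))
    d=imaging.calibration(c); print(c,d)
    for l in("loupe","collet","stone","wax_block","tile_loupe","tile_collet","tile_stone","tile_wax"):
        print(l,[([round(float(v)) for v in r["pixel"]],round(r["conf"],2)) for r in spotter.look_for(l,c)])
E
```

```text
clock 0.0
joint_pos [ 1.28539166  0.3328918  -0.06468464  1.46091579  0.02159581  1.34991565
 -0.08850657]
joint_velocities [ 2.19530160e-04  1.44315444e-03  1.05700583e-05 -7.08544337e-04
  1.79652344e-03 -8.15495191e-04  2.23724632e-04]
tau [ 1.88302402e-03 -6.25444651e+01  5.01976430e-02 -3.91601801e+01
  1.61922741e-02  9.88638669e-03  9.31311945e-06]
position [ 0.16226734 -0.60320988  0.24751563]
ee_rot [ 9.91378975e-01  1.31023708e-01 -1.27109726e-04 -7.06338694e-04]
ft_force [-0.94101628 -0.36010789  0.41256876]
torque [-0.02470684  0.00794425 -0.01089038]
grasp_force 0.0
grip_width 1.0021685575400554
scene {'mtx': array([[465.80481346,   0.        , 321.40747669],
       [  0.        , 465.80481346, 194.48058491],
       [  0.        ,   0.        ,   1.        ]]), 'D': array([0.04136709, 0.        , 0.        , 0.        , 0.        ]), 'R': array([[ 0.74904912, -0.66206134,  0.02449879],
       [-0.36204534, -0.44002278, -0.82176829],
       [ 0.55484105,  0.60667514, -0.5692949 ]]), 't': array([-0.25316613,  0.28570838,  0.49340009])}
loupe [([278, 214], 0.58)]
collet [([
[... 226 characters left out ...]
4, 238], 0.16)]
top {'mtx': array([[396.65662491,   0.        , 318.05836698],
       [  0.        , 396.65662491, 207.73297395],
       [  0.        ,   0.        ,   1.        ]]), 'D': array([-0.04864897,  0.        ,  0.        ,  0.        ,  0.        ]), 'R': array([[ 0.00687801, -0.99943707, -0.03283657],
       [-0.99048132, -0.0022946 , -0.13762806],
       [ 0.13747523,  0.03347062, -0.98993953]]), 't': array([0.1699323 , 0.48775901, 0.82164861])}
loupe [([305, 243], 0.56)]
collet [([377, 235], 0.6)]
stone [([340, 243], 0.62)]
wax_block [([380, 180], 0.81)]
tile_loupe [([279, 203], 0.88)]
tile_collet [([318, 165], 0.55)]
tile_stone [([282, 167], 0.57)]
tile_wax [([322, 197], 0.8)]
```

```bash
python3 - <<'E'
import cv2
a=cv2.imread("pics/top0.png"); cv2.imwrite("pics/top0c.png",cv2.resize(a[130:280,230:430],None,fx=4,fy=4,interpolation=cv2.INTER_CUBIC))
a=cv2.imread("pics/scene0.png"); cv2.imwrite("pics/scene0c.png",cv2.resize(a[130:280,240:440],None,fx=4,fy=4,interpolation=cv2.INTER_CUBIC))
E
```

```text
(no output)
```

View pics/top0c.png

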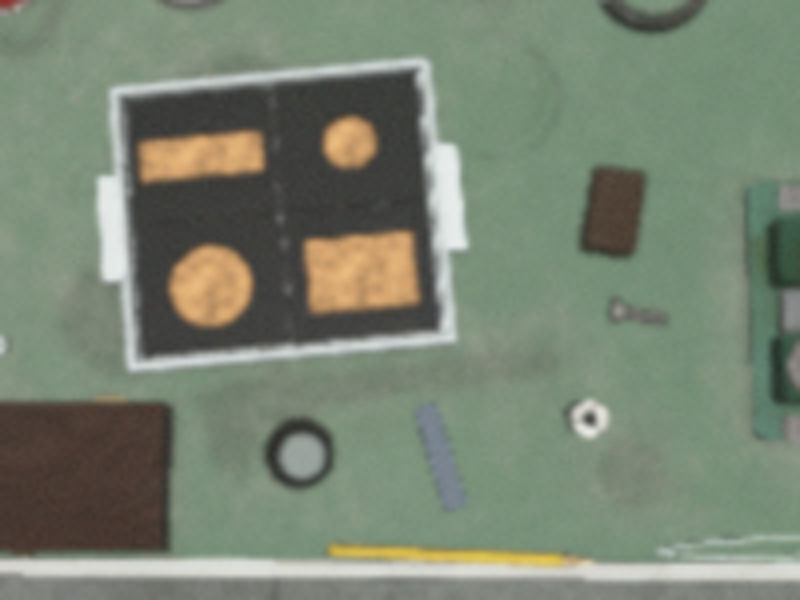

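View pics/scene0c.png

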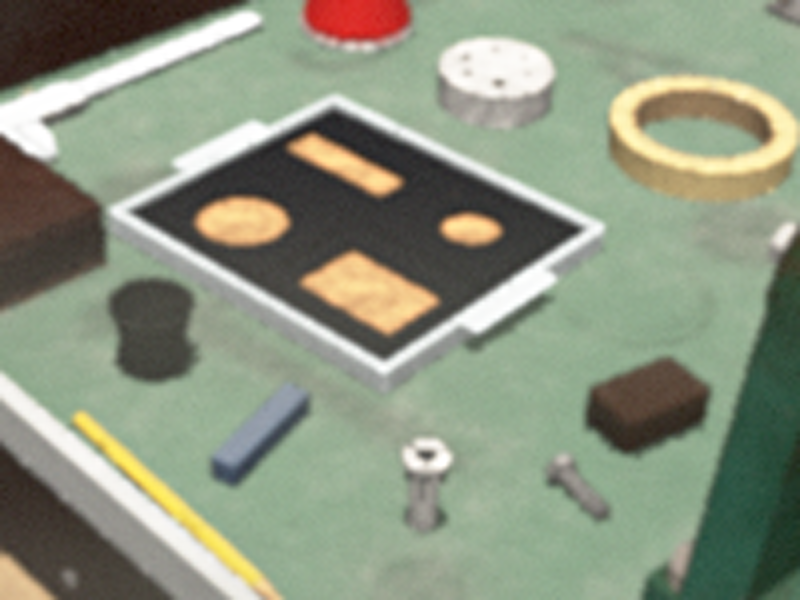

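View pics/scene0.png

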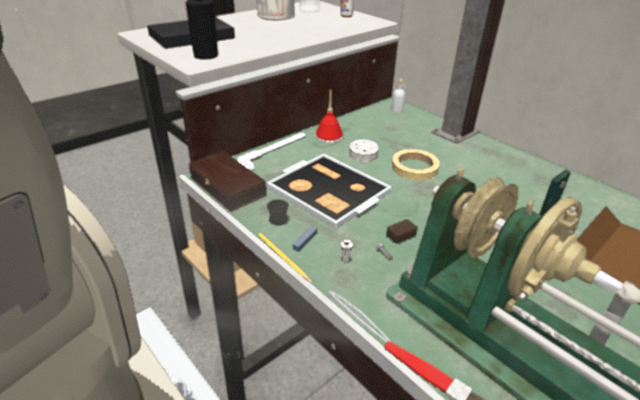

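The top crop (×4, offset 230,130) shows the tray with the slot at crop (202,157), the small round recess at (350,142), the large round one at (211,286) and the rectangle at (360,272). The loupe rim is at (300,453), the stick at (441,457), the collet head at (590,418) and the wax at (613,211). A stray bolt lies at (638,312), next to the wax. The scene view confirms that everything is upright or flat.

```bash
cat > h.py <<'E'
import numpy as np, cv2
from workcell import imaging
def back(cam,px,z):
    d=imaging.calibration(cam); u=cv2.undistortPoints(np.array(px,float).reshape(-1,1,2),d["mtx"],d["D"])[:,0]
    R,t=d["R"],d["t"]; C=-R.T@t; r=np.c_[u,np.ones(len(u))]@R
    return C+r*((z-C[2])/r[:,2])[:,None]
def proj(cam,P):
    d=imaging.calibration(cam); return cv2.projectPoints(np.array(P,float).reshape(-1,1,3),cv2.Rodrigues(d["R"])[0],d["t"],d["mtx"],d["D"])[0][:,0]
E
python3 - <<'E'
import cv2,numpy as np
from h import *
np.set_printoptions(precision=4,suppress=True)
for c in("top","scene"):
    d=imaging.calibration(c);print(c,"cam at",-d["R"].T@d["t"])
    im=cv2.imread(f"pics/{c}0.png"); S=4
    x0,y0=(230,130) if c=="top" else (240,130)
    g=cv2.resize(im[y0:y0+150,x0:x0+200],None,fx=S,fy=S,interpolation=cv2.INTER_CUBIC)
    h=cv2.cvtColor(g,cv2.COLOR_BGR2HSV).astype(int); B,G,R=[g[...,i].astype(int) for i in range(3)]
    print("samples",[(n,g[y,x].tolist()) for n,(x,y) in (dict(stone=(441,457),wax=(613,211),collet=(575,418),loupe=(276,440),green=(520,350)) if c=="top" else dict(stone=(260,435),wax=(640,410),collet=(425,510),loupe=(150,330))).items()])
    m={"tan":(R-B>60)&(R>150),"stone":(B-G>5)&(B>80),"dark":(g.max(2)<85),"white":(g.min(2)>150)}
    z={"tan":.0045,"stone":.012 ,"dark":.022,"white":.037}
    for k in m:
        cs,_=cv2.findContours(m[k].astype(np.uint8),cv2.RETR_EXTERNAL,cv2.CHAIN_APPROX_NONE)
        for q in cs:
            if cv2.contourArea(q)<500: continue
            zz=z[k]; cx,cy=q[:,0].mean(0)
            if k=="dark" and cx<400: zz=.033
            W=back(c,(q[:,0]+.5)/S-.5+[x0,y0],zz)[:,:2]
            r=cv2.minAreaRect((W*1000).astype(np.float32))
            print(k,"px",(int(cx),int(cy)),"ctr",np.round(r[0],1),"size",np.round(r[1],1),"ang",round(r[2],1))
E
```

```text
top cam at [0.369  0.1435 0.8861]
samples [('stone', [143, 131, 122]), ('wax', [49, 64, 77]), ('collet', [179, 189, 190]), ('loupe', [45, 48, 48]), ('green', [122, 141, 128])]
tan px (451, 555) ctr [356.9 118. ] size [136.3   7.5] ang 87.8
tan px (210, 285) ctr [506.3 254.3] size [44.2 45.1] ang 45.2
tan px (361, 271) ctr [514.8 169.4] size [41.6 60.7] ang 5.1
tan px (200, 156) ctr [581.6 261. ] size [23.5 69.6] ang 5.2
tan px (349, 142) ctr [589.9 176.4] size [27.5 28. ] ang 0.5
stone px (440, 456) ctr [410.7 125. ] size [56.4 10.5] ang 17.2
dark px (299, 452) ctr [411.4 201.5] size [35.9 35. ] ang 0.4
dark px (83, 477) ctr [397.6 316.3] size [80.2 94. ] ang 1.8
dark px (781, 369) ctr [460.9 -62. ] size [42.3 14.7] ang 1.1
dark px (783, 256) ctr [521.4 -63. ] size [18.1 38. ] ang 88.1
dark px (612, 212) ctr [545.3  30.3] size [29.8 48.6] ang 80.2
dark px (279, 213) ctr [543.  213.7] size [144.1 162.4] ang 5.2
dark px (647, 17) ctr [657.2   8.2] size [51.2 16.2] ang 83.8
white px (403, 569) ctr [350.7 148.5] size [ 13.6 424.1] ang 0.2
white px (301, 455) ctr [409.4 199.3] size [16.7 
[... 1682 characters left out ...]
te px (149, 408) ctr [363.7 143.7] size [40.3 25. ] ang 25.6
white px (465, 428) ctr [455.7  54. ] size [32.9 62.7] ang 3.5
white px (123, 491) ctr [327.2 115.5] size [ 13.7 173.3] ang 0.1
white px (104, 378) ctr [363.7 170.4] size [48.7 17.1] ang 57.6
white px (724, 279) ctr [621.5  49.5] size [28.2 19.5] ang 79.8
white px (659, 256) ctr [609.3  78.9] size [49.1 32.3] ang 31.0
white px (775, 214) ctr [680.2  62.9] size [45.3 29.4] ang 62.0
white px (570, 125) ctr [673.2 185.8] size [53.3 38.1] ang 22.5
white px (343, 153) ctr [575.5 243.1] size [290.4 303.4] ang 1.8
white px (696, 67) ctr [760.6 180. ] size [199.2 108.3] ang 36.8
white px (474, 7) ctr [723.9 307.7] size [23.5 45.8] ang 51.2
```

```bash
python3 - <<'E'
from h import *
np.set_printoptions(precision=1,suppress=True)
def tri(a,b):
    P=[];U=[]
    for c,p,o in(("top",a,(230,130)),("scene",b,(240,130))):
        d=imaging.calibration(c);P.append(np.c_[d["R"],d["t"]])
        p=(np.array(p,float)+.5)/4-.5+o
        U.append(cv2.undistortPoints(p.reshape(1,1,2),d["mtx"],d["D"]).reshape(2,1))
    X=cv2.triangulatePoints(P[0],P[1],U[0],U[1])[:,0];X=X[:3]/X[3]
    return X*1000, [np.linalg.norm(proj(c,X)[0]-((np.array(p)+.5)/4-.5+o)).round(2) for c,p,o in(("top",a,(230,130)),("scene",b,(240,130)))]
for n,a,b in [("rim L",(130,367),(114,211)),("rim near",(454,340),(387,372)),("rim R",(427,62),(602,228)),("rim back",(113,90),(336,98)),
 ("floor wax",(361,271),(369,291)),("loupe floor",(210,285),(241,221)),("slot",(200,156),(345,164)),("small",(349,142),(470,228)),
 ("collet head",(590,418),(427,455)),("loupe rim",(300,453),(152,297)),("wax top c",(614,208),(650,389)),("stone top",(438,452),(260,425)),("pencil tip",(585,562),(275,597)),("pencil end",(332,550),(80,415)),("bolt head",(617,309),(560,468)),("bolt tip",(664,318),(603,513))]:
    print(n,*tri(a,b))
E
```

```text
rim L [459.2 296.8  15.5] [np.float64(0.09), np.float64(0.1)]
rim near [475.2 117.   15.4] [np.float64(0.29), np.float64(0.37)]
rim R [633.4 131.9  16.7] [np.float64(0.27), np.float64(0.31)]
rim back [617.6 310.5  16.3] [np.float64(0.22), np.float64(0.23)]
floor wax [513.5 169.2  12.9] [np.float64(0.06), np.float64(0.08)]
loupe floor [505.4 253.8  12.2] [np.float64(0.13), np.float64(0.14)]
slot [579.7 260.4  13. ] [np.float64(0.14), np.float64(0.16)]
small [587.3 176.3  13.4] [np.float64(0.01), np.float64(0.02)]
collet head [430.1  45.9  39.5] [np.float64(0.03), np.float64(0.03)]
loupe rim [410.8 200.2  39.3] [np.float64(0.01), np.float64(0.01)]
wax top c [547.6  29.   23.1] [np.float64(0.14), np.float64(0.18)]
stone top [412.5 126.7  12.6] [np.float64(0.35), np.float64(0.45)]
pencil tip [353.2  46.6  10.4] [np.float64(0.32), np.float64(0.45)]
pencil end [359.3 184.2   9.7] [np.float64(0.06), np.float64(0.07)]
bolt head [492.3  27.3  10.6] [np.float64(0.34), np.float64(0.45)]
bolt tip [488.3   0.3   6.6] [np.float64(0.05), np.float64(0.07)]
```

```bash
cat > go.py <<'E'
# usage: go.py x y z yaw_deg  -> shift and turn in tool axes
import sys,numpy as np
from workcell import sensors
from scipy.spatial.transform import Rotation as R
o=sensors.get_obs(); r=R.from_quat(o["ee_rot"]); p=o["position"]
x,y,z,w=map(float,sys.argv[1:]); T=R.from_euler("z",w,degrees=True)*R.from_quat([1,0,0,0])
print("t",round(o["clock"],2),"p",np.round(p,4),"yaw",round(np.degrees(np.arctan2(*r.as_matrix()[1::-1,0])),1),"q",np.round(o["joint_pos"],2))
print("shift",np.round(r.inv().apply(np.array([x,y,z])-p),4),"turn",np.round((r.inv()*T).as_rotvec(),3))
E
python3 go.py 0.40 0.02 0.25 45; python3 go.py 0.36 -0.2 0.28 30; python3 -c "
import cv2;cv2.imwrite('pics/t0.png',cv2.imread('pics/top0.png'))"
```

```text
t 0.9 p [ 0.1624 -0.6036  0.2483] yaw 15.1 q [ 1.29  0.33 -0.06  1.46  0.02  1.35 -0.09]
shift [ 0.3915 -0.5404 -0.0017] turn [ 0.     0.    -0.523]
t 0.9 p [ 0.1624 -0.6036  0.2483] yaw 15.1 q [ 1.29  0.33 -0.06  1.46  0.02  1.35 -0.09]
shift [ 0.2957 -0.3384 -0.0317] turn [ 0.     0.    -0.261]
```

View pics/top0.png

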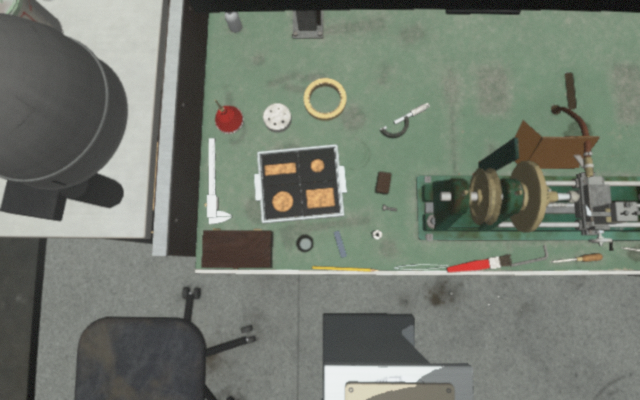

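The top view shows the lathe's left end at column 418, rows 177–240 (x ≈ 0.42–0.55, y < −0.06). I'll pass over it at z ≈ 0.4 and come down at the loupe.

```bash
python3 go.py 0.32 -0.32 0.40 45;python3 go.py 0.42 0.0 0.40 45;python3 go.py 0.411 0.2 0.40 45;
```

```text
t 0.9 p [ 0.1624 -0.6036  0.2483] yaw 15.1 q [ 1.29  0.33 -0.06  1.46  0.02  1.35 -0.09]
shift [ 0.2259 -0.2329 -0.1517] turn [ 0.     0.    -0.523]
t 0.9 p [ 0.1624 -0.6036  0.2483] yaw 15.1 q [ 1.29  0.33 -0.06  1.46  0.02  1.35 -0.09]
shift [ 0.4056 -0.5159 -0.1517] turn [ 0.     0.    -0.523]
t 0.9 p [ 0.1624 -0.6036  0.2483] yaw 15.1 q [ 1.29  0.33 -0.06  1.46  0.02  1.35 -0.09]
shift [ 0.4488 -0.7114 -0.1517] turn [ 0.     0.    -0.523]
```

```bash
python3 -m inch '[[[0,0,-0.05,0,0,0,-1],[0.02,-0.02,-0.1,0,0,0,-1],[0.06,-0.06,-0.13,0,0,0,-1],[0.095,-0.095,-0.15,0,0,0,-1],[0.13,-0.13,-0.15,0,0,0,-1],[0.165,-0.165,-0.15,0,0,0,-1],[0.2,-0.2,-0.15,0,0,0,-1],[0.226,-0.233,-0.15,0,0,0,-1],[0.25,-0.27,-0.15,0,0,0,-1],[0.275,-0.31,-0.15,0,0,0,-1]]]' 40; python3 go.py 0.411 0.2 0.40 45
```

```text
clock: 1.9
position: [0.3468, -0.2341, 0.3984]
ee_rot: [0.991, 0.131, 0.0, 0.0]
ft_force: [1.1, 0.5, 0.4]
grip_width: 0.999
grasp_force: 0.0
t 1.9 p [ 0.3468 -0.2341  0.3984] yaw 15.1 q [ 0.94 -0.15 -0.39  1.67 -0.06  1.61 -0.76]
shift [ 0.1749 -0.4024 -0.0019] turn [ 0.001  0.    -0.522]
```

```bash
python3 -m inch '[[[0.03,-0.04,0,0,0,0,-0.6],[0.06,-0.08,0,0,0,0,-0.5],[0.09,-0.12,0,0,0,0,-0.41],[0.11,-0.16,0,0,0,0,-0.41],[0.13,-0.205,0,0,0,-0.1,-0.41],[0.14,-0.25,0,0,0,-0.2,-0.41],[0.15,-0.295,0,0,0,-0.3,-0.41],[0.16,-0.34,0,0,0,-0.4,-0.41],[0.17,-0.38,0,0,0,-0.5,-0.41],[0.175,-0.402,0,0,0,-0.522,-0.41]]]'; python3 go.py 0.411 0.2005 0.10 45;python3 go.py 0.411 0.2005 0.027 45
```

```text
clock: 2.9
position: [0.4098, 0.2011, 0.3987]
ee_rot: [0.923, 0.386, 0.001, 0.0]
ft_force: [0.3, -0.4, 0.3]
grip_width: 0.703
grasp_force: 0.0
t 2.9 p [0.4098 0.2011 0.3987] yaw 45.4 q [ 0.53 -0.06 -1.01  1.57 -0.05  1.61 -1.26]
shift [1.000e-04 1.100e-03 2.987e-01] turn [ 0.001 -0.001  0.007]
t 2.9 p [0.4098 0.2011 0.3987] yaw 45.4 q [ 0.53 -0.06 -1.01  1.57 -0.05  1.61 -1.26]
shift [0.     0.0011 0.3717] turn [ 0.001 -0.001  0.007]
```

```bash
python3 -m inch '[[[0,0,0.05,0,0,0,-0.41],[0,0.001,0.1,0,0,0,-0.41],[0,0.001,0.15,0,0,0,-0.41],[0,0.001,0.2,0,0,0,-0.41],[0,0.001,0.25,0,0,0,-0.41],[0,0.001,0.29,0,0,0,-0.41],[0,0.001,0.3,0,0,0,-0.41],[0,0.001,0.3,0,0,0,-0.41]]]'; python3 go.py 0.411 0.2005 0.027 45; python3 - <<'E'
import cv2
from h import *
import numpy as np
a=imaging.camera("top");b=imaging.camera("scene")
print(proj("top",[.411,.2005,.083]),proj("scene",[.411,.2005,.083]))
f=lambda i,x,y:cv2.resize(i[y:y+100,x:x+100],None,fx=4,fy=4,interpolation=cv2.INTER_CUBIC)
cv2.imwrite("pics/g1.png",np.hstack([f(a,255,190),f(b,230,140)]))
E
```

```text
clock: 3.7
position: [0.411, 0.1968, 0.098]
ee_rot: [0.924, 0.383, -0.001, -0.0]
ft_force: [-0.5, 0.3, 1.4]
grip_width: 0.705
grasp_force: 0.0
t 3.7 p [0.411  0.1968 0.098 ] yaw 45.0 q [ 0.4   0.25 -1.02  2.02  0.25  1.   -1.53]
shift [ 0.0027 -0.0025  0.071 ] turn [-0.002  0.002 -0.   ]
[[303.06548384 241.71039335]] [[276.89620606 183.0486471 ]]
```

View pics/g1.png

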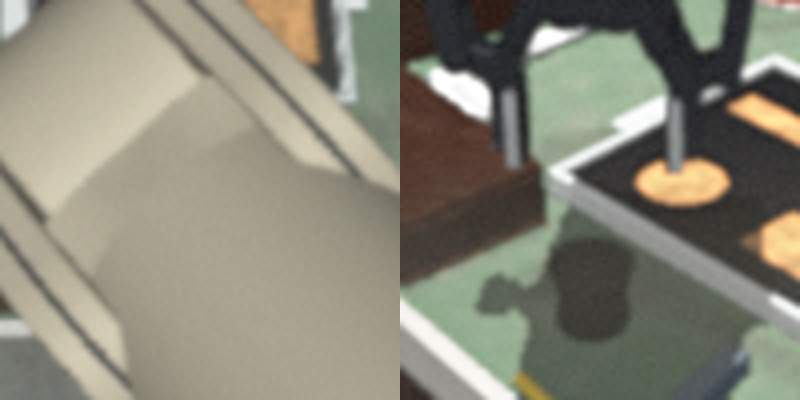

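The tips sit at about (512,165) and (677,170) in the scene crop, straddling the loupe below at (593,285). That agrees with the projection, so I'll go down.

```bash
python3 -m inch '[[[0.001,-0.001,0.02,0,0,0,-0.41],[0.0027,-0.0025,0.04,0,0,0,-0.41],[0.0027,-0.0025,0.06,0,0,0,-0.41],[0.0027,-0.0025,0.071,0,0,0,-0.41],[0.0027,-0.0025,0.071,0,0,0,-0.1],[0.0027,-0.0025,0.071,0,0,0,0.3],[0.0027,-0.0025,0.071,0,0,0,0.6],[0.0027,-0.0025,0.071,0,0,0,1],[0.0027,-0.0025,0.071,0,0,0,1],[0.0027,-0.0025,0.071,0,0,0,1]]]' 40;  python3 go.py 0.506 0.254 0.1 45
```

```text
clock: 4.8
position: [0.4128, 0.2008, 0.0287]
ee_rot: [0.924, 0.382, 0.001, 0.0]
ft_force: [-2.0, -1.2, 9.0]
grip_width: 0.433
grasp_force: 40.5
t 4.8 p [0.4128 0.2008 0.0287] yaw 45.0 q [ 0.3   0.39 -0.94  2.07  0.41  0.88 -1.66]
shift [ 0.1037  0.0284 -0.0711] turn [ 0.001 -0.002 -0.001]
```

```bash
python3 -m inch '[[[0,0,-0.03,0,0,0,1],[0,0,-0.06,0,0,0,1],[0.03,0.008,-0.07,0,0,0,1],[0.065,0.018,-0.07,0,0,0,1],[0.095,0.026,-0.07,0,0,0,1],[0.1037,0.0284,-0.07,0,0,0,1],[0.1037,0.0284,-0.07,0,0,0,1],[0.1037,0.0284,-0.055,0,0,0,1],[0.1037,0.0284,-0.04,0,0,0,1],[0.1037,0.0284,-0.03,0,0,0,1]]]';  python3 go.py 0.506 0.254 0.036 45; python3 - <<'E'
import cv2
from h import *
b=imaging.camera("scene")
cv2.imwrite("pics/g2.png",cv2.resize(b[140:240,250:400],None,fx=4,fy=4,interpolation=cv2.INTER_CUBIC))
E
```

```text
clock: 5.8
position: [0.5039, 0.2524, 0.0552]
ee_rot: [0.924, 0.382, -0.001, 0.0]
ft_force: [0.2, 0.0, -0.5]
grip_width: 0.433
grasp_force: 40.3
t 5.8 p [0.5039 0.2524 0.0552] yaw 45.0 q [ 0.17  0.55 -0.88  1.78  0.49  1.04 -1.69]
shift [0.0026 0.0003 0.0192] turn [-0.     0.002 -0.001]
```

View pics/g2.png

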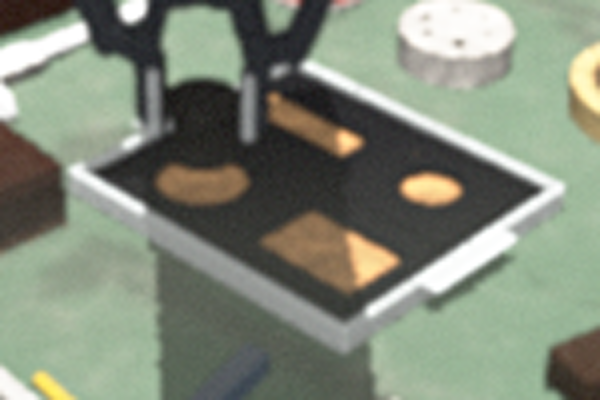

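The loupe is held upright just above and centred on its recess at (200,183). Lowering it now.

```bash
python3 -m inch '[[[0.002,0,0.01,0,0,0,1],[0.0026,0,0.0165,0,0,0,1],[0.0026,0,0.0185,0,0,0,1],[0.0026,0,0.0195,0,0,0,1]]]'
```

```text
clock: 6.25
position: [0.507, 0.2556, 0.0376]
ee_rot: [0.924, 0.382, -0.0, -0.0]
ft_force: [0.0, 0.7, 0.5]
grip_width: 0.43
grasp_force: 40.3
```

```bash
python3 -m inch '[[[0,0,0.001,0,0,0,1],[0,0,0.002,0,0,0,1],[0,0,0.003,0,0,0,1]]]'
```

```text
clock: 6.55
position: [0.5073, 0.2556, 0.0357]
ee_rot: [0.924, 0.382, 0.0, 0.0]
ft_force: [-5.5, -4.8, 18.9]
grip_width: 0.434
grasp_force: 41.7
```

Contact at TCP z ≈ 0.036, so the floor is at about 7 mm. Back off a touch, release and rise.

```bash
python3 -m inch '[[[0,0,-0.001,0,0,0,0.1],[0,0,-0.001,0,0,0,-0.05],[0,0,-0.001,0,0,0,-0.2],[0,0,-0.001,0,0,0,-0.3],[0,0,-0.001,0,0,0,-0.35],[0,0,-0.02,0,0,0,-0.41],[0,0,-0.045,0,0,0,-0.41],[0,0,-0.065,0,0,0,-0.41],[0,0,-0.075,0,0,0,-0.41]]]'; python3 go.py 0.43 0.0455 0.1 45;python3 go.py 0.43 0.0455 0.028 45
```

```text
clock: 7.45
position: [0.5076, 0.2559, 0.1114]
ee_rot: [0.924, 0.382, 0.001, 0.0]
ft_force: [1.0, 0.3, -0.7]
grip_width: 0.71
grasp_force: 0.0
t 7.45 p [0.5076 0.2559 0.1114] yaw 45.0 q [ 0.2   0.49 -0.93  1.73  0.43  1.13 -1.64]
shift [-0.2036  0.094   0.0111] turn [ 0.001 -0.002 -0.001]
t 7.45 p [0.5076 0.2559 0.1114] yaw 45.0 q [ 0.2   0.49 -0.93  1.73  0.43  1.13 -1.64]
shift [-0.2038  0.094   0.0831] turn [ 0.001 -0.002 -0.001]
```

```bash
python3 -m inch '[[[-0.04,0.018,0,0,0,0,-0.41],[-0.08,0.037,0,0,0,0,-0.41],[-0.12,0.055,0,0,0,0,-0.41],[-0.16,0.074,0,0,0,0,-0.41],[-0.19,0.088,0.005,0,0,0,-0.41],[-0.2037,0.094,0.011,0,0,0,-0.41],[-0.2037,0.094,0.011,0,0,0,-0.41],[-0.2037,0.094,0.011,0,0,0,-0.41]]]'; python3 go.py 0.43 0.0455 0.028 45; python3 - <<'E'
import cv2
from h import *
b=imaging.camera("scene")
cv2.imwrite("pics/g3.png",cv2.resize(b[140:280,250:430],None,fx=4,fy=4,interpolation=cv2.INTER_CUBIC))
E
```

```text
clock: 8.25
position: [0.4294, 0.0453, 0.0988]
ee_rot: [0.924, 0.382, 0.0, 0.0]
ft_force: [0.7, 0.6, 0.5]
grip_width: 0.707
grasp_force: 0.0
t 8.25 p [0.4294 0.0453 0.0988] yaw 44.9 q [ 0.75  0.17 -1.    2.08  0.17  0.98 -1.12]
shift [0.0006 0.0002 0.0708] turn [ 0.    -0.    -0.001]
```

View pics/g3.png

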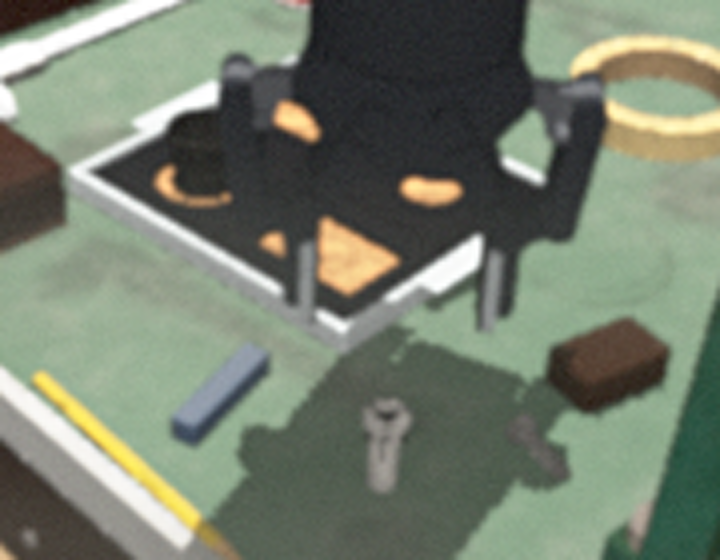

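The loupe stands in its recess at (195,160) and the gripper straddles the collet at (385,445). Going down to grip it.

```bash
python3 -m inch '[[[0,0,0.02,0,0,0,-0.41],[0.0006,0,0.04,0,0,0,-0.41],[0.0006,0,0.06,0,0,0,-0.41],[0.0006,0,0.071,0,0,0,-0.41],[0.0006,0,0.071,0,0,0,0],[0.0006,0,0.071,0,0,0,0.3],[0.0006,0,0.071,0,0,0,0.6],[0.0006,0,0.071,0,0,0,1],[0.0006,0,0.071,0,0,0,1],[0.0006,0,0.071,0,0,0,1]]]' 40;  python3 go.py 0.588 0.176 0.1 45
```

```text
clock: 9.3
position: [0.4305, 0.0458, 0.0287]
ee_rot: [0.924, 0.382, 0.001, 0.0]
ft_force: [-2.1, 1.2, 7.2]
grip_width: 0.206
grasp_force: 39.1
t 9.3 p [0.4305 0.0458 0.0287] yaw 45.0 q [ 0.65  0.32 -0.93  2.13  0.34  0.85 -1.27]
shift [ 0.2035  0.0192 -0.071 ] turn [ 0.001 -0.001 -0.001]
```

```bash
python3 -m inch '[[[0,0,-0.03,0,0,0,1],[0,0,-0.06,0,0,0,1],[0.04,0.004,-0.07,0,0,0,1],[0.08,0.008,-0.07,0,0,0,1],[0.12,0.012,-0.07,0,0,0,1],[0.16,0.016,-0.07,0,0,0,1],[0.19,0.018,-0.07,0,0,0,1],[0.2035,0.0192,-0.06,0,0,0,1],[0.2035,0.0192,-0.045,0,0,0,1],[0.2035,0.0192,-0.03,0,0,0,1]]]';  python3 go.py 0.588 0.176 0.036 45; python3 - <<'E'
import cv2
from h import *
b=imaging.camera("scene")
cv2.imwrite("pics/g4.png",cv2.resize(b[140:240,250:400],None,fx=4,fy=4,interpolation=cv2.INTER_CUBIC))
E
```

```text
clock: 10.3
position: [0.5869, 0.1751, 0.0567]
ee_rot: [0.924, 0.382, -0.0, 0.0]
ft_force: [0.4, -0.6, -0.0]
grip_width: 0.207
grasp_force: 39.1
t 10.3 p [0.5869 0.1751 0.0567] yaw 45.0 q [ 0.28  0.64 -0.85  1.65  0.53  1.09 -1.51]
shift [0.0014 0.0001 0.0207] turn [ 0.     0.001 -0.001]
```

View pics/g4.png

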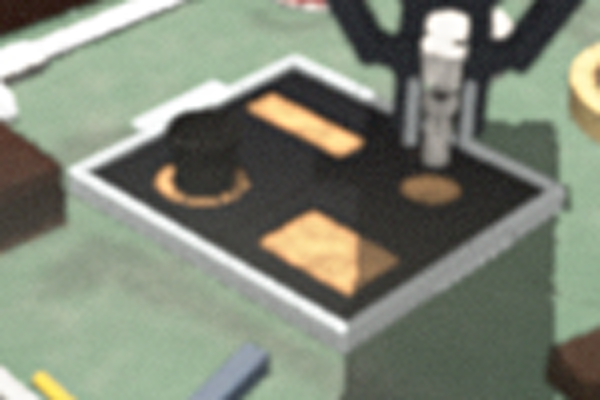

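The loupe sits well within its recess, and the collet's foot at (435,160) is above the small recess at (431,190). Lowering it until it touches.

```bash
python3 -m inch '[[[0.001,0,0.01,0,0,0,1],[0.0014,0,0.017,0,0,0,1],[0.0014,0,0.0195,0,0,0,1],[0.0014,0,0.0205,0,0,0,1],[0.0014,0,0.0215,0,0,0,1]]]'
```

```text
clock: 10.85
position: [0.5885, 0.1767, 0.0367]
ee_rot: [0.924, 0.382, 0.0, 0.0]
ft_force: [-0.4, 0.0, -1.5]
grip_width: 0.211
grasp_force: 39.1
```

```bash
python3 -m inch '[[[0,0,0.001,0,0,0,1],[0,0,0.002,0,0,0,1]]]'
```

```text
clock: 11.05
position: [0.5887, 0.1768, 0.0357]
ee_rot: [0.924, 0.382, 0.0, 0.0]
ft_force: [-6.6, -3.3, 20.6]
grip_width: 0.211
grasp_force: 40.9
```

```bash
python3 -m inch '[[[0,0,-0.001,0,0,0,0.5],[0,0,-0.001,0,0,0,0.4],[0,0,-0.001,0,0,0,0.2],[0,0,-0.001,0,0,0,0.1],[0,0,-0.001,0,0,0,0],[0,0,-0.02,0,0,0,0],[0,0,-0.045,0,0,0,0],[0,0,-0.065,0,0,0,0],[0,0,-0.07,0,0,0,0]]]'; python3 go.py 0.4115 0.1255 0.09 17.2
```

```text
clock: 11.95
position: [0.5896, 0.1775, 0.108]
ee_rot: [0.924, 0.382, 0.002, 0.0]
ft_force: [-0.3, -0.3, -0.1]
grip_width: 0.5
grasp_force: 0.0
t 11.95 p [0.5896 0.1775 0.108 ] yaw 45.0 q [ 0.3   0.58 -0.88  1.61  0.48  1.17 -1.48]
shift [-0.1628 -0.0892  0.0172] turn [ 0.001 -0.004  0.485]
```

```bash
python3 -m inch '[[[-0.035,-0.02,0,0,0,0.1,0],[-0.07,-0.04,0,0,0,0.2,0],[-0.105,-0.058,0,0,0,0.3,0],[-0.14,-0.077,0,0,-0.002,0.4,0],[-0.1628,-0.0892,0.01,0,-0.004,0.485,0],[-0.1628,-0.0892,0.017,0,-0.004,0.485,0],[-0.1628,-0.0892,0.017,0,-0.004,0.485,0],[-0.1628,-0.0892,0.017,0,-0.004,0.485,0]]]'; python3 go.py 0.4115 0.1255 0.023 17.2; python3 - <<'E'
import cv2
from h import *
b=imaging.camera("scene")
cv2.imwrite("pics/g5.png",cv2.resize(b[140:280,250:430],None,fx=4,fy=4,interpolation=cv2.INTER_CUBIC))
E
```

```text
clock: 12.75
position: [0.411, 0.1252, 0.0877]
ee_rot: [0.989, 0.15, -0.001, 0.0]
ft_force: [-0.6, 0.3, 0.0]
grip_width: 0.504
grasp_force: 0.0
t 12.75 p [0.411  0.1252 0.0877] yaw 17.2 q [ 0.52  0.18 -0.96  2.09  0.18  0.96 -1.81]
shift [ 0.0008 -0.0002  0.0647] turn [0.    0.003 0.001]
```

View pics/g5.png

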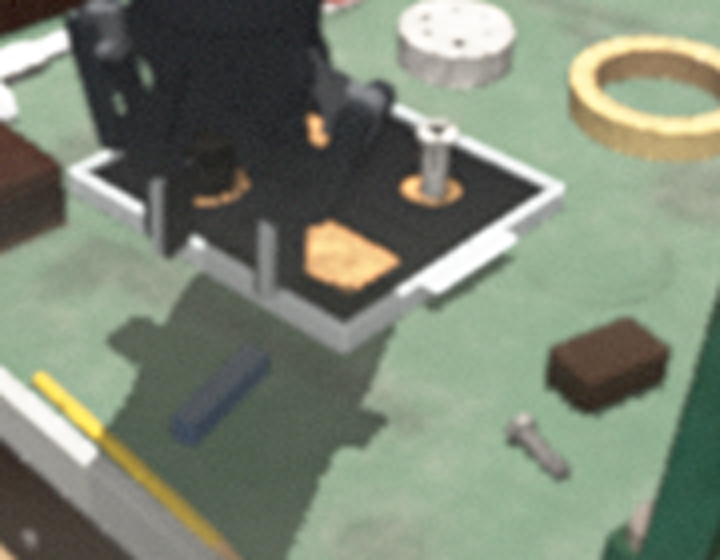

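The collet stands in the small recess at (435,185), and the stick at (222,395) lies under the open jaws, aligned with them. Gripping it.

```bash
python3 -m inch '[[[0.0008,0,0.02,0,0.003,0,0],[0.0008,0,0.04,0,0.003,0,0],[0.0008,0,0.057,0,0.003,0,0],[0.0008,0,0.065,0,0.003,0,0],[0.0008,0,0.065,0,0.003,0,0.3],[0.0008,0,0.065,0,0.003,0,0.6],[0.0008,0,0.065,0,0.003,0,1],[0.0008,0,0.065,0,0.003,0,1],[0.0008,0,0.065,0,0.003,0,1],[0.0008,0,0.065,0,0.003,0,1]]]' 40;  python3 go.py 0.5805 0.2605 0.09 95.2
```

```text
clock: 13.8
position: [0.4114, 0.1251, 0.0231]
ee_rot: [0.989, 0.149, 0.001, 0.001]
ft_force: [-1.7, 0.8, 6.7]
grip_width: 0.128
grasp_force: 41.6
t 13.8 p [0.4114 0.1251 0.0231] yaw 17.2 q [ 0.44  0.32 -0.9   2.14  0.34  0.83 -1.94]
shift [ 0.2016 -0.0793 -0.0668] turn [ 0.002  0.    -1.362]
```

```bash
python3 -m inch '[[[0,0,-0.03,0,0,0,1],[0,0,-0.06,0,0,-0.1,1],[0.03,-0.012,-0.07,0,0,-0.24,1],[0.06,-0.024,-0.07,0,0,-0.38,1],[0.09,-0.036,-0.07,0,0,-0.52,1],[0.12,-0.048,-0.07,0,0,-0.66,1],[0.15,-0.06,-0.07,0,0,-0.8,1],[0.18,-0.071,-0.07,0,0,-0.94,1],[0.2,-0.079,-0.07,0,0,-1.08,1],[0.2016,-0.0793,-0.07,0.002,0,-1.22,1]]]';  python3 go.py 0.5805 0.2605 0.045 95.2
```

```text
clock: 14.8
position: [0.5811, 0.2619, 0.092]
ee_rot: [0.723, 0.691, -0.0, -0.001]
ft_force: [-0.6, -0.3, -0.9]
grip_width: 0.125
grasp_force: 40.7
t 14.8 p [0.5811 0.2619 0.092 ] yaw 87.4 q [ 0.22  0.72 -1.02  1.55  0.64  1.23 -0.95]
shift [-0.0014 -0.0004  0.047 ] turn [-0.002 -0.002 -0.136]
```

```bash
python3 -m inch '[[[0,0,0.01,0,0,-0.1,1],[-0.0014,0,0.025,0,0,-0.136,1],[-0.0014,0,0.04,0,0,-0.136,1],[-0.0014,0,0.047,0,0,-0.136,1],[-0.0014,0,0.047,0,0,-0.136,1]]]';  python3 go.py 0.5805 0.2605 0.031 95.2; python3 - <<'E'
import cv2
from h import *
import numpy as np
b=imaging.camera("scene");a=imaging.camera("top")
f=lambda i,x,y:cv2.resize(i[y:y+90,x:x+100],None,fx=4,fy=4,interpolation=cv2.INTER_CUBIC)
cv2.imwrite("pics/g6.png",np.hstack([f(a,240,130),f(b,270,130)]))
E
```

```text
clock: 15.3
position: [0.579, 0.2582, 0.0436]
ee_rot: [0.677, 0.736, -0.002, -0.001]
ft_force: [-0.0, 0.2, 0.2]
grip_width: 0.127
grasp_force: 40.7
t 15.3 p [0.579  0.2582 0.0436] yaw 94.8 q [ 0.22  0.78 -1.    1.59  0.7   1.17 -0.86]
shift [0.0022 0.0017 0.0126] turn [-0.004  0.001 -0.007]
```

View pics/g6.png

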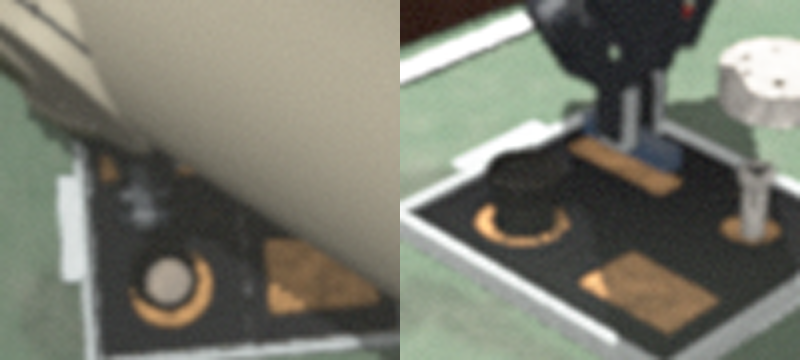

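The stick, at scene crop (588..680, 120..160), is above the slot and parallel to it. Its centring along the slot needs a number, so I'll compare it with a projected model before lowering.

```bash
python3 - <<'E'
from h import *
import cv2
b=cv2.imread("pics/g6.png")[:,400:].astype(int); m=((b[...,0]-b[...,2]>25)&(b[...,0]>60)).astype(np.uint8)
m[:100]=0
pts=np.argwhere(m)[:,::-1]; cs=max(cv2.findContours(m,0,1)[0],key=cv2.contourArea)
print("seg n",m.sum(),"x",np.percentile(pts[:,0],[1,99]),"y",np.percentile(pts[:,1],[1,99]), cs[cs[...,0].argmax()],cs[cs[...,1].argmax()])
# expected box corners, and slot corners
def box(cx,cy,yaw,hx,hy,zs):
    c,s=np.cos(np.radians(yaw)),np.sin(np.radians(yaw))
    return [[cx+c*u*hx-s*v*hy,cy+s*u*hx+c*v*hy,z] for z in zs for u,v in((-1,-1),(1,-1),(1,1),(-1,1))]
q=lambda P:((proj("scene",P)-[270,130]+.5)*4-.5).round().tolist()
print("stone model",q(box(.579,.2582,4.8,.006,.0295,(.0205,.0325))))
print("slot floor",q(box(.5805,.2605,5.2,.0115,.035,(.007,.012))))
E
```

```text
seg n 277 x [185.76 262.  ] y [123. 164.] [[263 159]] [[261 165]]
stone model [[261.0, 180.0], [277.0, 171.0], [194.0, 129.0], [178.0, 137.0], [262.0, 160.0], [278.0, 151.0], [194.0, 109.0], [178.0, 117.0]]
slot floor [[260.0, 208.0], [290.0, 191.0], [192.0, 140.0], [162.0, 156.0], [261.0, 200.0], [291.0, 183.0], [192.0, 132.0], [162.0, 148.0]]
```

```bash
python3 -m inch '[[[0.0042,0.0017,0,0,0,0,1],[0.0042,0.0017,0.004,0,0,0,1],[0.0042,0.0017,0.009,0,0,0,1],[0.0042,0.0017,0.0115,0,0,0,1],[0.0042,0.0017,0.0125,0,0,0,1],[0.0042,0.0017,0.013,0,0,0,1]]]'
```

```text
clock: 16.0
position: [0.5809, 0.263, 0.0318]
ee_rot: [0.676, 0.736, -0.001, -0.001]
ft_force: [0.9, -0.4, -0.9]
grip_width: 0.128
grasp_force: 40.7
```

```bash
python3 -m inch '[[[0,0,0.001,0,0,0,1],[0,0,0.002,0,0,0,1],[0,0,0.0025,0,0,0,1]]]'; python3 -c "
import cv2
from h import *
b=imaging.camera('scene')
cv2.imwrite('pics/g7.png',cv2.resize(b[130:220,270:370],None,fx=4,fy=4,interpolation=cv2.INTER_CUBIC))"
```

```text
clock: 16.3
position: [0.5811, 0.2632, 0.0303]
ee_rot: [0.676, 0.737, -0.001, -0.0]
ft_force: [-3.1, -3.0, 9.9]
grip_width: 0.129
grasp_force: 41.9
```

View pics/g7.png

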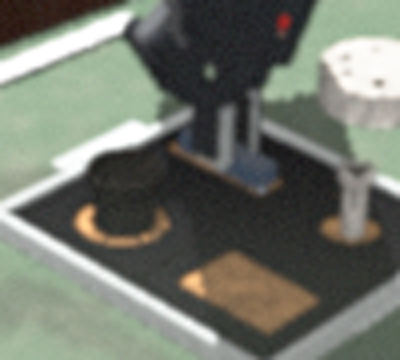

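The stick touches the floor at the expected height and lies within the slot, at (180..280, 140..190). Releasing it and going to the wax.

```bash
python3 -m inch '[[[0,0,-0.0005,0,0,0,0.7],[0,0,-0.0005,0,0,0,0.55],[0,0,-0.0005,0,0,0,0.45],[0,0,-0.0005,0,0,0,0.35],[0,0,-0.0005,0,0,0,0.3],[0,0,-0.02,0,0,0,0.3],[0,0,-0.045,0,0,0,0.2],[0,0,-0.065,0,0,0,0],[0,0,-0.075,0,0,0,-0.2]]]'; python3 go.py 0.5465 0.0297 0.1 171.5
```

```text
clock: 17.25
position: [0.5819, 0.2638, 0.1077]
ee_rot: [0.676, 0.737, 0.001, -0.0]
ft_force: [1.0, -0.2, -0.3]
grip_width: 0.602
grasp_force: 0.0
t 17.25 p [0.5819 0.2638 0.1077] yaw 94.9 q [ 0.24  0.72 -1.05  1.54  0.64  1.26 -0.82]
shift [-0.2303 -0.0552  0.0074] turn [ 0.002 -0.    -1.337]
```

```bash
python3 -m inch '[[[-0.03,-0.007,0,0,0,-0.14,-0.3],[-0.06,-0.014,0,0,0,-0.28,-0.41],[-0.09,-0.021,0,0,0,-0.42,-0.41],[-0.12,-0.028,0,0,0,-0.56,-0.41],[-0.15,-0.036,0,0,0,-0.7,-0.41],[-0.18,-0.043,0,0,0,-0.84,-0.41],[-0.21,-0.05,0,0,0,-0.98,-0.41],[-0.2303,-0.055,0,0,0,-1.12,-0.41],[-0.2303,-0.055,0.005,0,0,-1.26,-0.41],[-0.2303,-0.055,0.0074,0,0,-1.337,-0.41]]]'; python3 -m inch '[[[0,0,0,0,0,0,-0.41],[0,0,0,0,0,0,-0.41]]]'>/dev/null; python3 go.py 0.5465 0.0297 0.026 171.5;python3 - <<'E'
import cv2
from h import *
b=imaging.camera("scene")
cv2.imwrite("pics/g8.png",cv2.resize(b[130:270,270:450],None,fx=4,fy=4,interpolation=cv2.INTER_CUBIC))
E
```

```text
clock: 18.25
position: [0.5458, 0.0275, 0.097]
ee_rot: [0.073, 0.997, -0.0, -0.001]
ft_force: [-0.2, -0.2, 0.5]
grip_width: 0.703
grasp_force: 0.0
t 18.45 p [0.5459 0.029  0.0974] yaw 171.3 q [ 0.89  0.77 -1.37  1.79  0.79  1.28  0.72]
shift [-0.0006  0.0008  0.0714] turn [-0.    -0.002 -0.003]
```

View pics/g8.png

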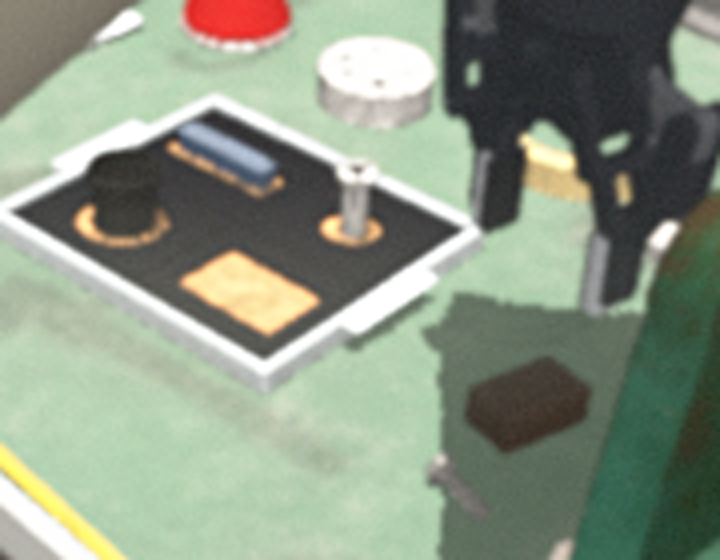

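The loupe, collet and stick are all in their recesses, and the jaws straddle the wax at (530,405), clear of the lathe. Descending to grip it.

```bash
python3 -m inch '[[[-0.0006,0.0008,0.02,0,0,0,-0.41],[-0.0006,0.0008,0.04,0,0,0,-0.41],[-0.0006,0.0008,0.06,0,0,0,-0.41],[-0.0006,0.0008,0.071,0,0,0,-0.41],[-0.0006,0.0008,0.071,0,0,0,-0.1],[-0.0006,0.0008,0.071,0,0,0,0.2],[-0.0006,0.0008,0.071,0,0,0,0.5],[-0.0006,0.0008,0.071,0,0,0,1],[-0.0006,0.0008,0.071,0,0,0,1],[-0.0006,0.0008,0.071,0,0,0,1]]]' 40;  python3 go.py 0.5145 0.1695 0.1 95.2
```

```text
clock: 19.5
position: [0.5469, 0.0297, 0.0268]
ee_rot: [0.074, 0.997, -0.0, -0.0]
ft_force: [0.1, 0.1, 4.3]
grip_width: 0.339
grasp_force: 40.6
t 19.5 p [0.5469 0.0297 0.0268] yaw 171.5 q [ 0.83  0.84 -1.27  1.83  0.88  1.18  0.68]
shift [ 0.0528  0.1334 -0.0732] turn [-1.000e-03 -1.000e-03  1.331e+00]
```

```bash
python3 -m inch '[[[0,0,-0.03,0,0,0,1],[0,0,-0.06,0,0,0.1,1],[0.007,0.02,-0.073,0,0,0.24,1],[0.015,0.04,-0.073,0,0,0.38,1],[0.023,0.06,-0.073,0,0,0.52,1],[0.031,0.08,-0.073,0,0,0.66,1],[0.04,0.1,-0.073,0,0,0.8,1],[0.048,0.12,-0.073,0,0,0.94,1],[0.0528,0.1334,-0.073,0,0,1.08,1],[0.0528,0.1334,-0.073,0,0,1.22,1]]]';  python3 go.py 0.5145 0.1695 0.05 95.2
```

```text
clock: 20.5
position: [0.5131, 0.1719, 0.0995]
ee_rot: [0.633, 0.774, -0.0, -0.001]
ft_force: [0.2, 0.0, 0.0]
grip_width: 0.343
grasp_force: 40.0
t 20.5 p [0.5131 0.1719 0.0995] yaw 101.4 q [ 0.52  0.57 -1.16  1.81  0.57  1.15 -0.62]
shift [-0.0027  0.0009  0.0495] turn [-0.002 -0.001  0.109]
```

```bash
python3 -m inch '[[[-0.001,0,0.01,0,0,0.08,1],[-0.0027,0.0009,0.025,0,0,0.109,1],[-0.0027,0.0009,0.04,0,0,0.109,1],[-0.0027,0.0009,0.0495,0,0,0.109,1],[-0.0027,0.0009,0.0495,0,0,0.109,1]]]';  python3 go.py 0.5145 0.1695 0.034 95.2; python3 - <<'E'
import cv2
from h import *
b=imaging.camera("scene")
cv2.imwrite("pics/g9.png",cv2.resize(b[130:230,270:400],None,fx=5,fy=5,interpolation=cv2.INTER_CUBIC))
E
```

```text
clock: 21.0
position: [0.5146, 0.1667, 0.0484]
ee_rot: [0.673, 0.74, -0.002, -0.001]
ft_force: [-0.2, -1.0, -0.1]
grip_width: 0.348
grasp_force: 40.0
t 21.0 p [0.5146 0.1667 0.0484] yaw 95.4 q [ 0.47  0.62 -1.08  1.84  0.62  1.07 -0.75]
shift [0.0028 0.0003 0.0144] turn [-0.004 -0.     0.003]
```

View pics/g9.png

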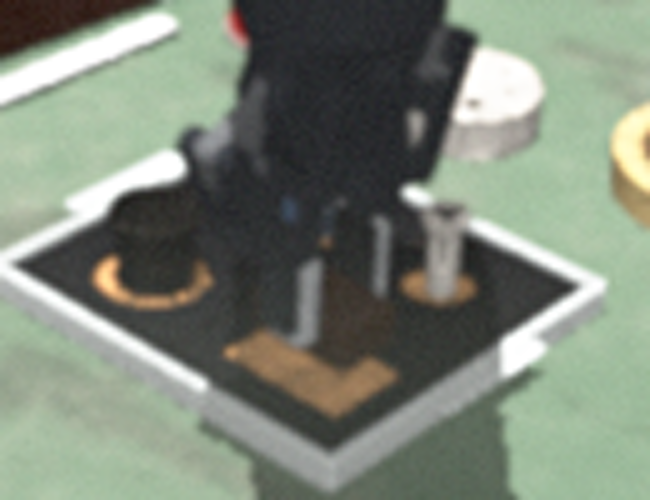

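```bash
python3 -c "
from h import *
d=[270,130]
for n,P in(('wax near bottom',[.502,.1414,.0216]),('wax right bottom',[.5319,.1442,.0216]),('recess near, floor',[.4968,.1378,.007]),('recess near, top',[.4968,.1378,.012]),('recess right top',[.5376,.1415,.012])): print(n,((proj('scene',P)[0]-d+.5)*5-.5).round())"
```

```text
wax near bottom [341. 391.]
wax right bottom [395. 357.]
recess near, floor [336. 433.]
recess near, top [336. 422.]
recess right top [409. 375.]
```

The wax's lower near corner at about (340,378) agrees with the model, so it is centred. Lowering it.

```bash
python3 -m inch '[[[0.0025,0,0.003,0,0,0,1],[0.0025,0,0.008,0,0,0,1],[0.0025,0,0.012,0,0,0,1],[0.0025,0,0.0135,0,0,0,1],[0.0025,0,0.0145,0,0,0,1],[0.0025,0,0.0155,0,0,0,1]]]'
```

```text
clock: 21.65
position: [0.5153, 0.1694, 0.0343]
ee_rot: [0.673, 0.739, -0.001, -0.001]
ft_force: [-0.6, -1.0, -0.8]
grip_width: 0.344
grasp_force: 40.0
```

```bash
python3 -m inch '[[[0,0,0.001,0,0,0,1],[0,0,0.0015,0,0,0,1],[0,0,0.0015,0,0,0,1]]]'
```

```text
clock: 21.95
position: [0.5153, 0.1695, 0.0338]
ee_rot: [0.674, 0.739, -0.001, -0.0]
ft_force: [-5.4, -2.1, 14.1]
grip_width: 0.343
grasp_force: 41.6
```

```bash
python3 -m inch '[[[0,0,-0.0005,0,0,0,0.25],[0,0,-0.0005,0,0,0,0.15],[0,0,-0.0005,0,0,0,0.05],[0,0,-0.0005,0,0,0,0],[0,0,-0.0005,0,0,0,0],[0,0,-0.02,0,0,0,0],[0,0,-0.05,0,0,0,0],[0,0,-0.09,0,0,0,0],[0,0,-0.13,0,0,0,0],[0,0,-0.16,0,0,0,0]]]'; python3 go.py 0.42 0.05 0.3 95.2
```

```text
clock: 22.95
position: [0.5156, 0.1703, 0.1966]
ee_rot: [0.673, 0.74, 0.0, -0.0]
ft_force: [0.9, -0.2, 0.3]
grip_width: 0.502
grasp_force: 0.0
t 22.95 p [0.5156 0.1703 0.1966] yaw 95.4 q [ 0.59  0.45 -1.23  1.7   0.44  1.3  -0.64]
shift [-0.1107 -0.1065 -0.1035] turn [ 0.    -0.001  0.003]
```

```bash
python3 -m inch '[[[-0.01,-0.01,-0.03,0,0,0,0],[-0.03,-0.03,-0.06,0,0,0,0],[-0.05,-0.05,-0.1,0,0,0,0],[-0.07,-0.07,-0.1,0,0,0,0],[-0.09,-0.09,-0.1,0,0,0,0],[-0.1,-0.1,-0.1,0,0,0,0],[-0.1,-0.1,-0.1,0,0,0,0]]]'; python3 - <<'E'
import cv2
from h import *
import numpy as np
b=imaging.camera("scene");a=imaging.camera("top")
f=lambda i,x,y:cv2.resize(i[y:y+100,x:x+100],None,fx=4,fy=4,interpolation=cv2.INTER_CUBIC)
cv2.imwrite("pics/end.png",np.hstack([f(a,245,130),f(b,275,130)]))
E
```

```text
clock: 23.65
position: [0.4244, 0.0581, 0.2941]
ee_rot: [0.675, 0.738, -0.003, 0.003]
ft_force: [-0.4, 0.7, 0.4]
grip_width: 0.498
grasp_force: 0.0
```

View pics/end.png

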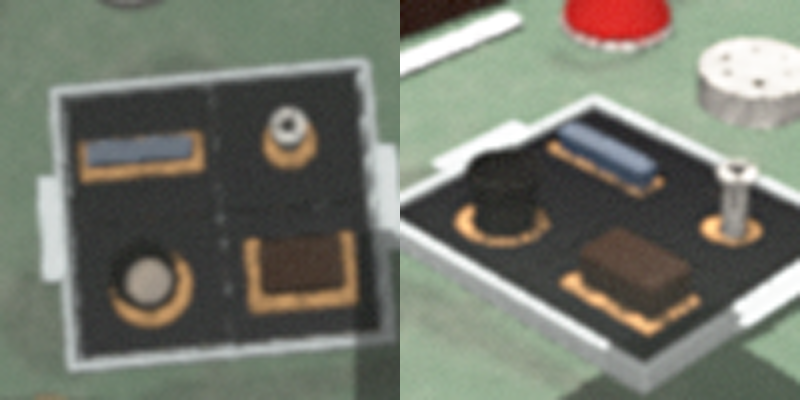

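The final picture shows the stick, collet, loupe and wax each inside its recess with a cork margin around it. All four touched down 7.0–7.2 mm above their pick height, which is the floor (the tile top would be 12 mm). The gripper is clear.

```bash
python3 -c "
from workcell import order
print(order.hand_in())"
```

```text
the job is handed in; nothing more can be done
None
```

The loupe, collet, abrasive stick and wax block are each in their own tray recess, flat on the floor and released, and the job was handed in after about 24 s on the robot's clock.

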